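Swap the glaze sample in the stand

ROBOT

A 7-joint arm with a two-finger parallel gripper is mounted at the origin on the work surface. World frame = base frame: x ahead of the robot, y to its left, z up, the work surface at z = 0. Lengths are in m, angles in degrees, forces in N, time in s.
With the tool pointing down it reaches from about 0.425 to 0.925 m from the base axis. Payload 6.8 kg.
Tool frame: the origin (TCP) lies at the very end of the fingers, on their centre line; the grasp point (between the pads) lies 19 mm behind it; z points along the fingers, y is the line along which they close (so a half turn about z gives the same grasp; the last joint's range is limited). The gripper opens to 85 mm and grips with 20 to 120 N. Pads are 22 mm wide; open, the fingers measure 114 mm over their backs; the gripper's body (76 mm by 85 mm) begins 54 mm behind the grasp point. The pads swing forward as they close: fully open they stand 13 mm farther back than shut.
Start: joints at [-70.709, 27.33, 1.283, 89.118, -0.659, 63.558, -4.761], TCP at [0.29, 0.609, 0.231] pointing down, gripper open.
Joint ranges: [-169.35, 169.35], [-19.33, 120.38], [-80.79, 83.38], [13.8, 139.57], [-78.32, 258.32], [9.67, 109.79], [-169.56, 169.56]. Speed limits (degrees/s): [136.94, 136.94, 180, 180, 180, 180, 180].

INTERFACE

Orientations are given as [roll, pitch, yaw] about the fixed x, y, z axes, in that order (R = Rz(yaw) Ry(pitch) Rx(roll)).
In Python, from cell import * gives the robot as it stands.
- The arm moves only by the tool servo_tool, never from a script. Its argument "moves" is a list of rows, each a list of 3 entries, a list of its own where there are three numbers: the shift along the world's x, y, z in mm, then the turn, a rotation vector about the world's x, y, z in rad, then the opening, from -1 (shut) to 1 (fully open). In form: [[[tx, ty, tz], [ax, ay, az], hand], ...]. A call has 1 to 12 rows; each row is the pose to reach, as a shift and turn from the pose commanded when the call began; what a row does not reach only later rows make up. A row lasts 1/10 s, in which the tool goes at most 50 mm and 8.59 degrees, less where a joint would pass 70% of its speed; a pose out of reach is approached as far as the arm can. A call with a gripper value outside its range is refused whole. The fingers move at their own pace and stop on an object; "newtons" is the grip in N (left out, the last holds). Time passes only in rows, so rows that repeat a pose let the fingers close. It gives the time, the measured TCP pose, the force, the opening and the grip force at its end, in the units of the state.
- observe(): the state, without advancing time (a new reading comes with each control period).
- get_image(name): name is "scene" or "top"; returns (picture, depth): 384x512x3 uint8, blue, green, red; 384x512 float32, m along the optical axis (not along the pixel's ray), 0 where there is no reading.
- calibration(name): a dict with "fx", "fy", "cx", "cy" (pixels), "D" ([k1, k2, p1, p2, k3] as OpenCV has them; the pictures are not rectified), "extrinsics" (4x4, takes a point from camera to world coordinates). Camera axes: x right, y down, z forward; pixel columns grow to the right and rows downward; lengths in m; the calibration is good to about 2 mm. A picture is of the moment at which its call begins. calibration takes no time and is no camera call.
- hand_in(): hands the job in; it is judged then, once.
Trained networks look in the newest picture that a camera, given by its name, has taken for a name from the list of things; names that differ only in an ending like _2 or _b are one class to them, and where a whole thing is asked for, a point or a joint stands for the part that bears it (a point fixed in the world has none). Each returns a list of dicts, best first, with "conf" (0 to 1); they miss things now and then, are a little off and sometimes report something else, mostly with a low value. They report only what shows in the picture. A call takes as long as a camera call.
- search_frame(camera, name): "position" ([x, y, z] in m, in world coordinates, good to about 4 mm: the middle of the surface that is visible of it).
- silhouettes(camera, name): "region" (384x512 bool, what is visible of it).
The state is a dict: "time_s": time; "joint_positions": joint angles; "qvel": joint speeds; "joint_torque": joint torques, N m; "position": TCP position; "tcp_rot": TCP orientation; "force": force on the tool from outside, world axes, zero at the start; "ft_torque": the same for the moment, N m; "grip_width": finger opening in m; "grasp_force": force on a finger pad.
Only numpy, scipy, OpenCV 4.12 (cv2) and the standard library are available. Lean on these libraries where they do the work, as an engineer would, in place of code of your own. Each camera call takes 0.05 s, during which the arm holds its last target. There are 200 camera calls.

TASK

First slide the finished white tile up out of the metal sample stand and put it away in the rack's free slot, the one marked with the orange slip. Then slide the blue tile up out of the rack and stand it in the sample stand in its place. Both must end upright and fully home in their grooves; do not drop them or force them, they chip, and do not disturb the other tiles or the things standing about.

Things in the scene. Friction and masses are not known exactly. Their poses are not given: they have to be found in the camera images.
- tile_white: Finished test tile, white glaze, 80 wide (own x), 10 thick (own y), 120 high (own z); origin at the centre of its lower edge, z up. Both faces, the sides and the top edge carry the glaze on the upper two thirds, bare red clay below. The same either way round. 150 to 280 g. Starts upright in the sample stand.
- tile_blue: Test tile, blue glaze, 80 wide (own x), 10 thick (own y), 120 high (own z); origin at the centre of its lower edge, z up. Both faces, the sides and the top edge carry the glaze on the upper two thirds, bare red clay below. The same either way round. 150 to 280 g. Starts upright in one of the rack's five slots.
- rack: Fixed wooden tile rack, 110 (own x) by 241 (own y), origin under its centre, z up. Five slots in a row along its y at -100, -50, 0, 50, 100 mm; a tile stands in a slot with its thickness along the rack's y and its width along x. Slot floor 12 above the table. Neighbouring tiles leave 40 mm between their faces; the upper 56 mm of a tile stands free above the rack.
- rack_mouth (a point): Top of the rack's middle slot, 76 above the table. Every slot, here and in the stand, is a pair of upright grooves in two side cheeks that hold the tile's side edges: 13 wide for the 10 mm tile, 86 apart floor to floor for the 80 mm tile. The top 10 mm are flared lips, 23 wide at the mouth. A tile must rise 64 mm to come clear of the rack.
- slip: Orange place-marker in the free slot of the rack: a flat strip 62 x 11 x 1 on the slot floor and an upright orange tab on the outside of each cheek, rising to 90 mm above the table. It cannot be touched or felt. Origin at the centre of the slot floor, 12 mm above the table; x along the slot, y across it (as the rack).
- stand: Fixed single-tile sample stand in grey metal, 110 (own x) by 65 (own y), origin under its centre, z up. One slot like the rack's, along its own x through its centre: grooves 13 wide, 86 apart floor to floor, up to 80 mm above the table, then flared lips, 23 wide at the mouth, up to 90 mm. The tile's foot rests inside on a black ledge whose height differs from day to day.
- ledge: The black ledge inside the stand, 62 x 10 x 8, rigid and fixed for the day, its top 22 to 44 mm above the table; origin at the centre of its top, x along the stand's x. The white tile stands on it at the start.
- ledge_seat (a point): Centre of the ledge's top, where the middle of a tile's lower edge comes to rest (the same point as the ledge's origin).
- tile_green: Green tile, 80 wide (own x), 10 thick (own y), 120 high (own z); origin at the centre of its lower edge, z up. Both faces, the sides and the top edge carry the glaze on the upper two thirds, bare red clay below. The same either way round. 200 g. Stands in another slot of the rack; to be left there.
- tile_yellow: Yellow tile, 80 wide (own x), 10 thick (own y), 120 high (own z); origin at the centre of its lower edge, z up. Both faces, the sides and the top edge carry the glaze on the upper two thirds, bare red clay below. The same either way round. 200 g. Stands in another slot of the rack; to be left there.
- tile_black: Black tile, 80 wide (own x), 10 thick (own y), 120 high (own z); origin at the centre of its lower edge, z up. Both faces, the sides and the top edge carry the glaze on the upper two thirds, bare red clay below. The same either way round. 200 g. Stands in another slot of the rack; to be left there.
- vase: Loose brown bisque vase between rack and stand, 62 across, 165 high, origin under its centre.
- glaze_bottle: Loose white bottle with a blue cap, 64 across, 210 high, towards the far side; origin under its centre.
- cup: Loose red-clay cup, 76 across, 75 high, near the far side; origin under its centre.
- glaze_jar: Loose grey-green jar with a black lid, 60 across, 85 high, close beside the stand; origin under its centre.
- kiln_post: Loose cream square post, 32 x 32, 75 high, close beside the stand; origin under its centre.

How it is judged (in metres and radians):
On the way, in this order (a step that is already met when the one before it is completed fails the run):
1. the white tile stands fully home in the marked slot, let go, the blue tile still in the rack (distance between tile_white and slip below 0.008 m and angle between tile_white's own z axis and vertical below 0.1 rad and linear speed of tile_white below 0.03 m/s and contact force between the fingers and tile_white below 0.1 N and distance of tile_blue from where it was at the start of the episode below 0.02 m), for 0.2 s.
2. the blue tile is slid up clear of the rack (z of tile_blue in the frame of rack above 0.078 m), for 0.1 s.
At the end, for the whole second after the job is handed in: The white tile stands in the rack's marked slot, its foot within 8 mm of the centre of the slot floor, and the blue tile in the sample stand, its foot within 8 mm of the ledge's centre; both within 0.1 rad of upright, at rest and let go (distance between tile_white and slip below 0.008 m and angle between each of tile_white, tile_blue's own z axis and vertical below 0.1 rad and linear speed of each of tile_white, tile_blue below 0.03 m/s and distance between tile_blue and ledge_seat below 0.008 m and contact force between the fingers and tile_blue below 0.1 N); the robot touches nothing.
It fails at once if the green, yellow or black tile is disturbed (shifted more than 20 mm) (distance of any of tile_green, tile_yellow, tile_black from where it was at the start of the episode above 0.02 m).
It fails at once if the vase, glaze bottle, cup, glaze jar or kiln post is disturbed (shifted more than 20 mm) (distance of any of vase, glaze_bottle, cup, glaze_jar, kiln_post from where it was at the start of the episode above 0.02 m).
It fails at once if the white tile is knocked or forced against the rack or stand with more than 60 N (contact force between tile_white and rack above 60 N or contact force between tile_white and stand above 60 N or contact force between tile_white and ledge above 60 N).
It fails at once if the blue tile is knocked or forced against the rack or stand with more than 60 N (contact force between tile_blue and rack above 60 N or contact force between tile_blue and stand above 60 N or contact force between tile_blue and ledge above 60 N).
It fails at once if the white or blue tile is dropped (falls out of the fingers by more than about 8 mm) ((contact force between the fingers and tile_white below 0.1 N and linear speed of tile_white above 0.4 m/s) or (contact force between the fingers and tile_blue below 0.1 N and linear speed of tile_blue above 0.4 m/s)).
It also fails if it takes over 67 s, if anything falls off the work surface, if the arm or the gripper's body presses on something with over 40 N, if the wrist force passes 120 N, or if a joint passes its speed limit or range.

## Working session

There is one attempt and no reset: what is moved stays moved. The work goes in short steps, Python scripts to look and compute and a tool call to move; the robot and the scene stay as the last step left them, time stands still between calls to the robot, and variables do not carry over. Pictures are saved under pics/ and viewed, at most 10 in all, crops included, and the job is handed in when it is done.

Besides the shell and the picture viewer there is one more tool, called after "Request:" by a JSON object that holds its "api" and its "payload". servo_tool: Moves the arm, as the interface text tells. Its arguments: {"type":"object","properties":{"moves":{"type":"array"},"newtons":{"type":"number"}},"required":["moves"]}

```bash
mkdir -p pics; ls
python3 - <<'E'
from cell import *
import cv2,numpy as np
s=observe();print({k:np.round(s[k],3).tolist() for k in s})
for c in ("scene","top"):
    im,d=get_image(c);cv2.imwrite(f"pics/{c}0.png",im);np.savez(f"{c}0.npz",im=im,d=d)
    k=calibration(c);print(c,k["fx"],k["cx"],k["cy"],np.round(k["D"],3),np.round(k["extrinsics"],3).tolist())
E
```

```text
pics
{'time_s': 0.0, 'joint_positions': [-70.709, 27.376, 1.281, 89.176, -0.659, 63.559, -4.76], 'qvel': [-0.007, -0.104, 0.023, -0.036, -0.023, 0.07, 0.084], 'joint_torque': [-0.0, -59.646, 1.608, -28.119, 0.012, 0.009, -0.0], 'position': [0.29, 0.609, 0.23], 'tcp_rot': [-179.896, 0.008, 154.518], 'force': [0.322, 0.302, 0.216], 'ft_torque': [0.017, -0.003, 0.016], 'grasp_force': 0.0, 'grip_width': 0.086}
scene 479.6958125180561 252.4428293502541 192.21424857632113 [-0.162  0.     0.     0.     0.   ] [[-0.845, 0.387, -0.369, 0.995], [0.535, 0.626, -0.567, 0.659], [0.012, -0.677, -0.736, 0.893], [0.0, 0.0, 0.0, 1.0]]
top 352.86309005157864 255.09501587870062 190.16872023462568 [0.032 0.    0.    0.    0.   ] [[-0.003, -0.995, 0.104, 0.508], [-1.0, 0.004, 0.01, -0.011], [-0.011, -0.104, -0.995, 0.88], [0.0, 0.0, 0.0, 1.0]]
```

View pics/scene0.png

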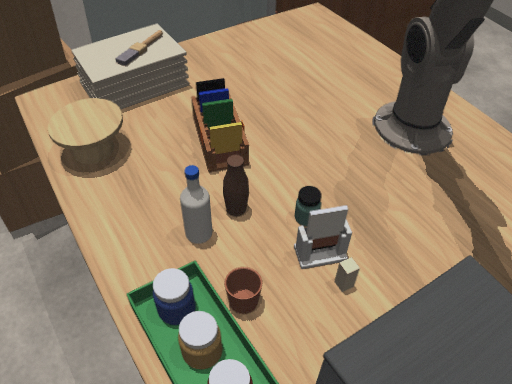

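View pics/top0.png

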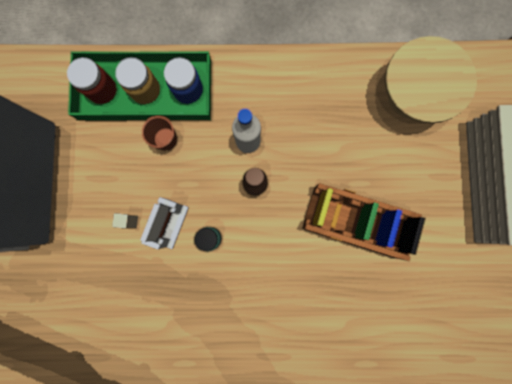

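The scene view shows the stand with the white tile at (325,235), the jar at (308,203), the post at (347,275), the vase at (235,185) and the rack at (220,125). The top view shows the stand at (165,223) and the rack at (365,220). The rack order is yellow, free slot (about (340,215)), green, blue, black.

```bash
cat > h.py <<'E'
from cell import *
import cv2,numpy as np
def cloud(c,d):
    k=calibration(c);K=np.array([[k["fx"],0,k["cx"]],[0,k["fy"],k["cy"]],[0,0,1]])
    v,u=np.mgrid[:384,:512]
    n=cv2.undistortPoints(np.stack([u,v],-1).reshape(-1,1,2).astype(float),K,np.array(k["D"])).reshape(384,512,2)
    P=np.dstack([n*d[...,None],d]);E=np.array(k["extrinsics"])
    return P@E[:3,:3].T+E[:3,3]
def rect(p): # min area rect of xy
    r=cv2.minAreaRect((p[:,:2]*1000).astype(np.float32));return np.round(r[0],1),np.round(r[1],1),round(r[2],1)
E
python3 - <<'E'
from h import *
for c in ("scene","top"):
    z=np.load(c+"0.npz");P=cloud(c,z["d"])
    print(c,"table z",np.median(P[(abs(P[...,0]-.42)<.03)&(abs(P[...,1])<.05)][:,2]) )
    for n in ("tile_white","tile_blue","tile_green","tile_yellow","tile_black","rack","stand","ledge","slip","vase","glaze_bottle","cup","glaze_jar","kiln_post"):
        r=silhouettes(c,n)
        if not r: print(n,"none");continue
        for e in r[:2]:
            if e["conf"]<.3: continue
            m=cv2.erode(e["region"].astype(np.uint8),np.ones((2,2)))>0
            m&=z["d"]>0
            p=P[m]
            if len(p)<4: continue
            zt=np.percentile(p[:,2],97);t=p[p[:,2]>zt-.008]
            print(n,round(e["conf"],2),"n",len(p),"ztop",round(zt,4),"topmean",np.round(t.mean(0),4),len(t),"toprect",*rect(t),"all",*rect(p))
E
```

```text
scene table z -0.0005875319968674519
tile_white 0.86 n 1137 ztop 0.1534 topmean [0.521  0.2153 0.1511] 180 toprect [519.9 213.9] [11.9 76.6] 72.6 all [513.2 216.9] [19.2 93.4] 78.4
tile_white 0.51 n 1576 ztop 0.2089 topmean [0.7271 0.0206 0.208 ] 109 toprect [725.5  18.5] [25.5 22.4] 60.1 all [729.9  27.2] [43.9 57.9] 53.8
tile_blue 0.72 n 277 ztop 0.1329 topmean [ 0.5083 -0.2903  0.1298] 90 toprect [ 512.  -274.6] [49.8 78.8] 73.0 all [ 511.4 -274.4] [49.8 80. ] 73.0
tile_green 0.69 n 653 ztop 0.1326 topmean [ 0.5212 -0.2444  0.1298] 107 toprect [ 520.2 -246.4] [14.3 78.2] 72.3 all [ 520.8 -245.1] [17.8 78.9] 74.2
tile_yellow 0.75 n 890 ztop 0.1326 topmean [ 0.5507 -0.1484  0.1301] 116 toprect [ 550.3 -149.4] [11.5 76.5] 73.3 all [ 550.3 -149. ] [12.3 76.6] 72.0
tile_black 0.89 n 270 ztop 0.1331 topmean [ 0.4925 -0.3353  0.1297] 93 toprect [ 498.2 -320.8] [49.4 80.4] 72.1 all [ 498.1 -321.1] [50.  80.6] 72.1
tile_black 0.35 n 930 ztop 0.1322 topmean [ 0.5512 -0.1483  0.1298] 116 toprect [ 550.5 -149.5] [11.5 76.1] 73.3 all [ 551.7 -147.6] [15.7 77.6] 66.4
rack 0.59 n 923 ztop 0.0781
[... 2753 characters left out ...]
e 0.92 n 542 ztop 0.1662 topmean [ 0.6102 -0.0024  0.1645] 243 toprect [610.1  -2.1] [34.9 33.2] 89.7 all [604.4  -4.3] [46.8 56.3] 19.3
glaze_bottle 0.95 n 899 ztop 0.2106 topmean [0.7222 0.015  0.2093] 156 toprect [722.5  14.8] [25.  26.3] 66.2 all [718.1  13.4] [51.6 59.1] 13.3
cup 0.68 n 883 ztop 0.0751 topmean [0.7289 0.2228 0.0726] 160 toprect [731.  223.7] [72.7 70.9] 27.0 all [731.  223.7] [72.7 70.9] 27.0
glaze_jar 0.6 n 490 ztop 0.0865 topmean [0.4807 0.1072 0.0842] 391 toprect [479.7 106.7] [46.  48.7] 45.3 all [481.7 104.4] [50.9 51.2] 66.0
kiln_post 0.85 n 314 ztop 0.0762 topmean [0.5229 0.3041 0.0741] 169 toprect [523.1 304.9] [28.8 29.5] 84.2 all [520.6 304.1] [30.3 32.2] 89.5
```

Run:
```python
from h import *
from scipy.ndimage import label
for c in ("scene","top"):
    z=np.load(c+"0.npz");P=cloud(c,z["d"]);ok=z["d"]>0
    m=ok&(P[...,1]>.38)&(P[...,2]>.03)&(P[...,0]<.75)
    p=P[m];print(c,len(p))
    if len(p): print(np.percentile(p,[0,5,50,95,100],axis=0).round(3))
    # precise rects by height window
    def w(name,cx,cy,r,lo,hi):
        q=P[ok&(np.hypot(P[...,0]-cx,P[...,1]-cy)<r)&(P[...,2]>lo)&(P[...,2]<hi)]
        if len(q)>3: print(name,len(q),*rect(q),"zmed",np.median(q[:,2]).round(4))
    w("stand rim",.518,.213,.065,.082,.093); w("white top",.518,.213,.06,.145,.16)
    w("rack rim",.521,-.243,.14,.070,.079)
    for i,(n,s) in enumerate((("yellow",100),("green",0),("blue",-50),("black",-100))):
        w(n,.521+.302*s/1000,-.2437+.953*s/1000,.045,.127,.14)
    w("tabs",.536,-.197,.07,.081,.095)
```

```text
scene 15202
[[0.469 0.488 0.286]
 [0.496 0.497 0.29 ]
 [0.61  0.555 0.291]
 [0.73  0.636 0.293]
 [0.75  0.672 0.295]]
stand rim 324 [518.1 212.2] [ 43.  110.1] 70.3 zmed 0.0886
white top 241 [519.2 213.8] [14.8 79.9] 68.4 zmed 0.1523
rack rim 637 [ 521.3 -246.5] [241.2 113.2] 72.9 zmed 0.0753
yellow 138 [ 551.1 -151.4] [14.8 79.7] 73.3 zmed 0.1315
green 126 [ 520.6 -247.3] [15.7 81. ] 72.3 zmed 0.1316
blue 123 [ 511.3 -276.7] [55.9 81.2] 74.7 zmed 0.1309
black 116 [ 497.6 -324.5] [56.3 78.3] 66.3 zmed 0.1313
tabs 271 [ 536.4 -196.3] [110.2 114.4] 71.7 zmed 0.0883
top 6784
[[0.459 0.487 0.03 ]
 [0.481 0.489 0.042]
 [0.612 0.491 0.128]
 [0.737 0.493 0.194]
 [0.75  0.527 0.211]]
stand rim 255 [518.2 214.3] [ 40.8 109.3] 69.8 zmed 0.0891
white top 241 [518.2 214.4] [11.5 80.2] 69.7 zmed 0.153
rack rim 1405 [ 519.9 -246.4] [240.2 112.2] 72.4 zmed 0.0754
yellow 205 [ 550.3 -151.1] [11.1 79.9] 72.4 zmed 0.1319
green 214 [ 520.4 -245.9] [11.9 79.6] 73.4 zmed 0.1322
blue 240 [ 512.  -273.5] [51.8 80.6] 72.3 zmed 0.1318
black 237 [ 496.9 -321.7] [52.9 79.7] 72.7 zmed 0.1318
tabs 122 [ 536.8 -193.9] [106.2 114.2] 77.7 zmed 0.0881
```

Request:
{"api": "servo_tool", "payload": {"moves": [[[5,-40,0],[0,0,0],-0.1],[[10,-80,0],[0,0,0],-0.1],[[15,-120,0],[0,0,0],-0.1],[[20,-160,0],[0,0,0.02],-0.1],[[46,-189,0],[0,0,0.03],-0.1],[[72,-219,0],[0,0,0.04],-0.1],[[98,-248,0],[0,0,0.05],-0.1],[[124,-278,0],[0,0,0.06],-0.1],[[150,-307,0],[0,0,0.07],-0.1],[[177,-336,0],[0,0,0.08],-0.1],[[203,-366,0],[0,0,0.094],-0.1],[[229,-395,0],[0,0,0.094],-0.1]], "newtons": 35}}

```text
time_s: 2.7
position: [0.5204, 0.213, 0.2316]
tcp_rot: [180.0, 0.0, 159.9]
force: [0.2, 0.1, -0.2]
grip_width: 0.0383
grasp_force: 0.0
```

Request:
{"api": "servo_tool", "payload": {"moves": [[[0,0,-10],[0,0,0],-0.1],[[0,0,-20],[0,0,0],-0.1],[[0,0,-30],[0,0,0],-0.1],[[0,0,-30],[0,0,0],-0.1],[[0,0,-30],[0,0,0],-0.1]]}}

```text
time_s: 3.2
position: [0.5186, 0.2154, 0.201]
tcp_rot: [-180.0, -0.0, 160.0]
force: [-0.3, -0.2, 0.5]
grip_width: 0.0383
grasp_force: 0.0
```

Request:
{"api": "servo_tool", "payload": {"moves": [[[0,-1,-20],[0,0,0],-0.1],[[0,-1,-40],[0,0,0],-0.1],[[0,-1,-60],[0,0,0],-0.1],[[0,-1,-75],[0,0,0],-0.1],[[0,-1,-85],[0,0,0],-0.1],[[0,-1,-92],[0,0,0],-0.1],[[0,-1,-92],[0,0,0],-0.1],[[0,-1,-92],[0,0,0],-0.1]]}}

```text
time_s: 4.0
position: [0.5198, 0.2136, 0.1099]
tcp_rot: [180.0, 0.0, 159.9]
force: [-1.0, -0.4, -0.7]
grip_width: 0.0388
grasp_force: 0.0
```

Request:
{"api": "servo_tool", "payload": {"moves": [[[0,0,0],[0,0,0],-0.6],[[0,0,0],[0,0,0],-0.7],[[0,0,0],[0,0,0],-0.8],[[0,0,0],[0,0,0],-1],[[0,0,0],[0,0,0],-1],[[0,0,0],[0,0,0],-1]], "newtons": 35}}

```text
time_s: 4.6
position: [0.5199, 0.2135, 0.1099]
tcp_rot: [180.0, 0.0, 159.9]
force: [-0.8, -1.1, 5.3]
grip_width: 0.0096
grasp_force: 35.0
```

Request:
{"api": "servo_tool", "payload": {"moves": [[[0,0,3],[0,0,0],-1],[[0,0,8],[0,0,0],-1],[[0,0,15],[0,0,0],-1],[[0,0,23],[0,0,0],-1],[[0,0,31],[0,0,0],-1],[[0,0,39],[0,0,0],-1],[[0,0,47],[0,0,0],-1],[[0,0,55],[0,0,0],-1],[[0,0,62],[0,0,0],-1],[[0,0,70],[0,0,0],-1],[[0,0,75],[0,0,0],-1],[[0,0,75],[0,0,0],-1]]}}

```text
time_s: 5.8
position: [0.5199, 0.2136, 0.1852]
tcp_rot: [179.9, 0.1, 159.9]
force: [0.4, 0.2, 0.2]
grip_width: 0.01
grasp_force: 34.0
```

Request:
{"api": "servo_tool", "payload": {"moves": [[[0,0,25],[0,0,0],-1],[[0,-5,50],[0,0,0],-1],[[-4,-30,75],[0,0,0.01],-1],[[-10,-70,75],[0,0,0.015],-1],[[-16,-112,75],[0,0,0.02],-1],[[-20,-154,75],[0,0,0.025],-1],[[-20,-196,75],[0,0,0.03],-1],[[-20,-238,75],[0,0,0.035],-1],[[-14,-280,75],[0,0,0.04],-1],[[-6,-322,75],[0,0,0.045],-1],[[4,-360,75],[0,0,0.045],-1],[[12,-390,75],[0,0,0.045],-1]]}}

```text
time_s: 7.0
position: [0.5312, -0.1793, 0.2591]
tcp_rot: [-180.0, -0.0, 162.4]
force: [0.7, -0.1, -1.9]
grip_width: 0.0094
grasp_force: 34.3
```

Request:
{"api": "servo_tool", "payload": {"moves": [[[2,-12,-20],[0,0,0],-1],[[3,-22,-45],[0,0,0],-1],[[3,-22,-65],[0,0,0],-1],[[3,-22,-80],[0,0,0],-1],[[3,-22,-80],[0,0,0],-1],[[3,-22,-80],[0,0,0],-1]]}}

```text
time_s: 7.6
position: [0.5344, -0.1986, 0.1793]
tcp_rot: [-180.0, -0.0, 162.5]
force: [-0.8, -0.8, -0.9]
grip_width: 0.0097
grasp_force: 34.3
```

```bash
cat > look.py <<'E'
from h import *
import sys
def grab(tag):
    out={}
    for c in ("scene","top"):
        im,d=get_image(c);np.savez(f"{c}{tag}.npz",im=im,d=d);cv2.imwrite(f"pics/{c}{tag}.png",im);out[c]=(im,d,cloud(c,d))
    return out
E
python3 - <<'E'
from look import *
s=observe();print(s["position"].__class__,np.round(s["position"],4),np.round(s["tcp_rot"],2),s["force"],s["time_s"])
o=grab("1")
a=np.hstack([cv2.resize(o["scene"][0][70:190,150:290],(560,480),interpolation=2)[:,:400],cv2.resize(o["top"][0][160:280,290:430],(560,480))[:,:400]]);cv2.imwrite("pics/c1.png",a)
for c in o:
    P=o[c][2]; 
    for lo,hi in ((.095,.14),(.14,.175),(.175,.21),(.21,.24)):
        q=P[(o[c][1]>0)&(np.hypot(P[...,0]-.535,P[...,1]+.199)<.046)&(P[...,2]>lo)&(P[...,2]<hi)]
        if len(q)>5: print(c,lo,len(q),*rect(q))
E
```

```text
<class 'numpy.ndarray'> [ 0.5344 -0.1986  0.1793] [-1.7999e+02 -3.0000e-02  1.6248e+02] [-0.77725472 -0.81619284 -0.85042189] 7.6
scene 0.095 355 [ 540.7 -179.1] [47.5 79. ] 70.5
scene 0.14 355 [ 534.7 -195.9] [11.7 80. ] 69.9
scene 0.175 336 [ 537.3 -191.3] [23.2 80.3] 66.4
scene 0.21 193 [ 539.7 -195.4] [69.3 69.4] 31.2
top 0.095 78 [ 538.2 -175.3] [43.8 79. ] 77.5
top 0.14 82 [ 534.3 -192.7] [ 9.8 80.6] 78.7
top 0.175 89 [ 534.9 -188. ] [17.  79.9] 78.2
top 0.21 131 [ 519.5 -178.1] [55.2 20.8] 33.9
```

View pics/c1.png

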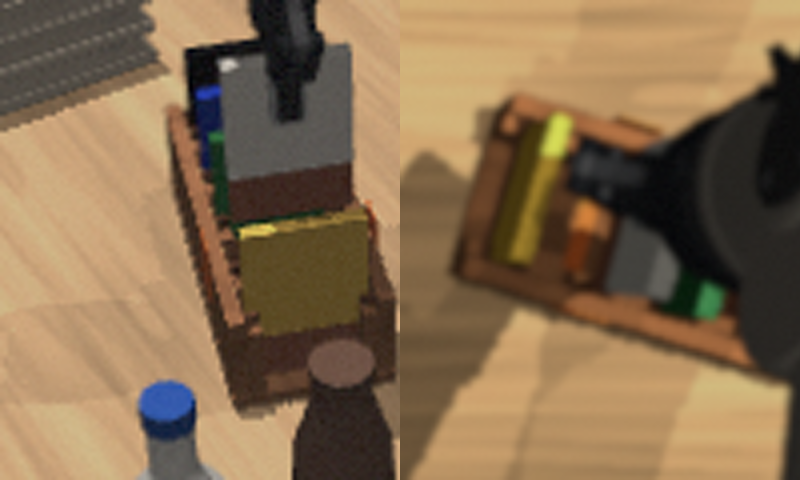

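The crops show the white tile upright in the fingers above the free slot, between yellow and green, with the orange slip visible at (585,240) in the right crop.

Run:
```python
from look import *
a=np.radians(72.5);ex=np.array([np.sin(a),-np.cos(a)]);ey=np.array([np.cos(a),np.sin(a)])
C=np.array([.5206,-.2464])
for tag in ("0","1"):
  for c in ("scene","top"):
    z=np.load(c+tag+".npz");P=cloud(c,z["d"]);x=(P[...,:2]-C)@ex;y=(P[...,:2]-C)@ey;h=P[...,2];ok=z["d"]>0
    def w(n,ylo,yhi,lo,hi,xm=.05):
        m=ok&(y>ylo)&(y<yhi)&(h>lo)&(h<hi)&(abs(x)<xm)
        if m.sum()<8:return
        X,Y=x[m]*1e3,y[m]*1e3;f=np.polyfit(X,Y,1)
        print(tag,c,n,m.sum(),"x",np.percentile(X,[0,2,98,100]).round(1),"mid",((np.percentile(X,1)+np.percentile(X,99))/2).round(1),"y med",np.median(Y).round(1),"5-95",np.percentile(Y,[5,95]).round(1),"ang",np.degrees(f[0]).round(1))
    w("yellow face",.085,.125,.085,.124)
    w("yellow top",.085,.125,.1285,.14)
    w("green top",-.02,.02,.1285,.14)
    w("rackrim",-.14,.14,.07,.079,.07)
    if tag=="1": w("white lowface",.035,.075,.108,.165)
    if tag=="1": w("white upface",.035,.075,.165,.215)
```

```text
0 scene yellow face 382 x [-39.2 -38.4  39.9  40.9] mid 0.8 y med 103.7 5-95 [100.6 106.3] ang -0.3
0 scene yellow top 121 x [-39.3 -38.6  39.2  40.2] mid 0.4 y med 100.8 5-95 [ 93.2 106.6] ang -0.2
0 scene green top 113 x [-40.3 -37.9  39.3  40.8] mid 0.7 y med -0.1 5-95 [-7.2  5. ] ang 0.5
0 scene rackrim 637 x [-56.3 -54.1  55.4  57. ] mid 0.4 y med 17.4 5-95 [-92.8 113.2] ang -19.5
0 top yellow face 102 x [-40.3 -40.3  38.2  39.9] mid -0.5 y med 104.9 5-95 [104.5 105.3] ang 0.4
0 top yellow top 201 x [-40.3 -38.9  38.1  39.6] mid -0.4 y med 99.8 5-95 [ 94.9 104.8] ang -0.1
0 top green top 204 x [-40.2 -38.5  37.8  39.5] mid -0.3 y med 0.8 5-95 [-4.2  5.6] ang -0.4
0 top rackrim 1405 x [-56.6 -54.4  54.   55.6] mid -0.2 y med 0.8 5-95 [-104.4  108.9] ang 1.7
1 scene yellow face 376 x [-39.3 -38.8  40.2  41.3] mid 0.8 y med 103.5 5-95 [100.6 106.4] ang -0.7
1 scene yellow top 121 x [-39.8 -37.6  38.9  40.4] mid 0.3 y med 100.4 5-95 [ 94.  105.7] ang -0.7
1 scene green top 14 x [30.8 31.2 40.2 40.3] mid 35.6 y med -1.4 5-95 [-5.4  4.4] ang 3.1
1 scene rackrim 486 x [-56.4 -54.4  55.4  57.3] mid 0.3 y med 60.4 5-95 [-94.2 114.9] ang -48.1
1 scene white lowface 548 x [-41.9 -40.4  37.2  38. ] mid -1.7 y med 52.9 5-95 [49.3 56.1] ang -0.4
1 scene white upface 486 x [-41.7 -41.   37.9  38.5] mid -1.6 y med 53.7 5-95 [49.9 65.2] ang -0.3
1 top yellow face 97 x [-40.4 -40.3  37.9  39.9] mid -0.6 y med 104.9 5-95 [104.5 105.1] ang 0.5
1 top yellow top 200 x [-40.2 -39.   37.9  39.4] mid -0.5 y med 99.8 5-95 [ 94.8 104.8] ang -0.1
1 top green top 43 x [-40.2 -39.7 -24.3 -23.6] mid -32.0 y med 1.5 5-95 [-4.1  5.9] ang 0.9
1 top rackrim 651 x [-56.6 -54.7  54.1  55.5] mid 0.1 y med 59.0 5-95 [-30.  113.5] ang 23.7
1 top white lowface 123 x [-42.6 -42.4  36.1  37.5] mid -3.0 y med 55.2 5-95 [54.5 55.7] ang 0.5
1 top white upface 121 x [-42.8 -42.6  35.8  36.7] mid -3.3 y med 55.6 5-95 [53.4 61. ] ang 2.5
```

Request:
{"api": "servo_tool", "payload": {"moves": [[[2.3,-0.7,0],[0,0,0],-1],[[2.3,-0.7,-8],[0,0,0],-1],[[2.3,-0.7,-16],[0,0,0],-1],[[2.3,-0.7,-22],[0,0,0],-1],[[2.3,-0.7,-26],[0,0,0],-1],[[2.3,-0.7,-30],[0,0,0],-1],[[2.3,-0.7,-34],[0,0,0],-1],[[2.3,-0.7,-38],[0,0,0],-1]]}}

```text
time_s: 8.5
position: [0.5368, -0.1994, 0.141]
tcp_rot: [180.0, 0.0, 162.5]
force: [-0.2, 0.1, -0.9]
grip_width: 0.0095
grasp_force: 34.4
```

Request:
{"api": "servo_tool", "payload": {"moves": [[[0,0,-5],[0,0,0],-1],[[0,0,-10],[0,0,0],-1],[[0,0,-15],[0,0,0],-1],[[0,0,-20],[0,0,0],-1],[[0,0,-20],[0,0,0],-1]]}}

```text
time_s: 9.0
position: [0.5362, -0.1992, 0.1205]
tcp_rot: [-180.0, -0.1, 162.5]
force: [0.2, 0.5, -1.7]
grip_width: 0.0097
grasp_force: 34.4
```

Request:
{"api": "servo_tool", "payload": {"moves": [[[0,0,-6],[0,0,0],-1],[[0,0,-12],[0,0,0],-1],[[0,0,-18],[0,0,0],-1],[[0,0,-24],[0,0,0],-1],[[0,0,-28],[0,0,0],-1],[[0,0,-28],[0,0,0],-1]]}}

```text
time_s: 9.6
position: [0.5363, -0.1992, 0.0926]
tcp_rot: [-180.0, -0.1, 162.5]
force: [-0.5, -0.2, -0.5]
grip_width: 0.0095
grasp_force: 34.4
```

Request:
{"api": "servo_tool", "payload": {"moves": [[[0,0,-1],[0,0,0],-1],[[0,0,-2],[0,0,0],-1],[[0,0,-2],[0,0,0],-1]]}}

```text
time_s: 9.9
position: [0.5368, -0.1994, 0.0914]
tcp_rot: [180.0, 0.0, 162.5]
force: [0.4, 0.5, -0.4]
grip_width: 0.0095
grasp_force: 34.4
```

Request:
{"api": "servo_tool", "payload": {"moves": [[[0,0,-1],[0,0,0],-1],[[0,0,-1],[0,0,0],-1]]}}

```text
time_s: 10.1
position: [0.5367, -0.1993, 0.0903]
tcp_rot: [180.0, -0.0, 162.5]
force: [0.3, -0.7, -0.2]
grip_width: 0.0095
grasp_force: 34.4
```

Request:
{"api": "servo_tool", "payload": {"moves": [[[0,0,-1],[0,0,0],-1],[[0,0,-1],[0,0,0],-1]]}}

```text
time_s: 10.3
position: [0.5367, -0.1993, 0.0892]
tcp_rot: [-180.0, -0.0, 162.5]
force: [1.0, 0.8, -0.9]
grip_width: 0.0098
grasp_force: 34.4
```

Request:
{"api": "servo_tool", "payload": {"moves": [[[0,0,-1],[0,0,0],-1],[[0,0,-1],[0,0,0],-1]]}}

```text
time_s: 10.5
position: [0.5369, -0.1995, 0.0886]
tcp_rot: [180.0, 0.0, 162.5]
force: [-1.5, 0.2, 1.5]
grip_width: 0.0095
grasp_force: 34.8
```

Request:
{"api": "servo_tool", "payload": {"moves": [[[0,0,-0.5],[0,0,0],-1],[[0,0,-0.5],[0,0,0],-1]]}}

```text
time_s: 10.7
position: [0.5369, -0.1995, 0.0886]
tcp_rot: [180.0, 0.0, 162.5]
force: [-2.7, 0.6, 7.2]
grip_width: 0.0095
grasp_force: 35.8
```

Contact with the floor came at the predicted height, so I'm releasing it with a small opening.

Request:
{"api": "servo_tool", "payload": {"moves": [[[0,0,0],[0,0,0],-0.65],[[0,0,0],[0,0,0],-0.5],[[0,0,0],[0,0,0],-0.35],[[0,0,0],[0,0,0],-0.3],[[0,0,0],[0,0,0],-0.3],[[0,0,0],[0,0,0],-0.3]]}}

```text
time_s: 11.3
position: [0.5367, -0.1993, 0.0877]
tcp_rot: [-180.0, -0.0, 162.5]
force: [0.4, 0.6, -0.3]
grip_width: 0.0299
grasp_force: 0.0
```

Request:
{"api": "servo_tool", "payload": {"moves": [[[0,0,10],[0,0,0],-0.3],[[0,0,25],[0,0,0],-0.3],[[0,0,45],[0,0,0],-0.3],[[0,0,65],[0,0,0],-0.3],[[0,0,80],[0,0,0],-0.3],[[-10,-32,80],[0,0,0],-0.3],[[-20,-64,80],[0,0,0],-0.3],[[-30,-95,80],[0,0,0],-0.3],[[-30,-95,80],[0,0,0],-0.3],[[-30,-95,80],[0,0,0],-0.3]]}}

```text
time_s: 12.3
position: [0.5066, -0.2954, 0.1691]
tcp_rot: [-180.0, 0.1, 162.3]
force: [-0.0, 0.8, 0.9]
grip_width: 0.0298
grasp_force: 0.0
```

Run:
```python
from look import *
s=observe();print(np.round(s["position"],4),np.round(s["tcp_rot"],2),s["grip_width"])
o=grab("2")
cv2.imwrite("pics/c2.png",cv2.resize(o["scene"][0][60:180,150:290],(560,480),interpolation=2))
a=np.radians(72.5);ex=np.array([np.sin(a),-np.cos(a)]);ey=np.array([np.cos(a),np.sin(a)])
C=np.array([.5206,-.2464])
for c in o:
    P=o[c][2];x=(P[...,:2]-C)@ex;y=(P[...,:2]-C)@ey;h=P[...,2];ok=o[c][1]>0
    for n,yc in (("yellow",.1),("white",.05),("green",0),("blue",-.05),("black",-.1)):
        m=ok&(abs(y-yc)<.012)&(h>.124)&(h<.14)&(abs(x)<.05)
        if m.sum()>8: print(c,n,m.sum(),"x",np.percentile(x[m]*1e3,[1,99]).round(1),"y",np.percentile(y[m]*1e3,[5,50,95]).round(1),"z",np.percentile(h[m]*1e3,[50,95]).round(1))
```

```text
[ 0.5066 -0.2954  0.1691] [-1.8000e+02  8.0000e-02  1.6235e+02] 0.029844611859931806
scene yellow 166 x [-39.2  39.8] y [ 94.2 102.3 105.9] z [130.9 134.1]
scene white 160 x [-39.1  40. ] y [43.9 52.2 56. ] z [131.  134.2]
scene green 158 x [-39.2  40.3] y [-6.7  1.6  6.2] z [131.  134.5]
scene blue 134 x [-38.8  40.6] y [-55.5 -47.6 -43.8] z [130.3 133.3]
scene black 92 x [-39.5  38.3] y [-105.5  -97.   -93.2] z [130.5 133.6]
top yellow 209 x [-39.6  38.2] y [ 94.9 100.1 104.9] z [131.7 133.9]
top white 225 x [-39.5  38.7] y [45.7 50.9 55.5] z [131.8 134. ]
top green 229 x [-39.2  38.6] y [-4.3  1.4  5.9] z [131.7 134.2]
top blue 138 x [-40.3  38.9] y [-53.8 -47.9 -43.5] z [131.5 134.2]
top black 90 x [-39.6  -9.4] y [-104.   -97.6  -94.2] z [131.4 133.9]
```

View pics/c2.png

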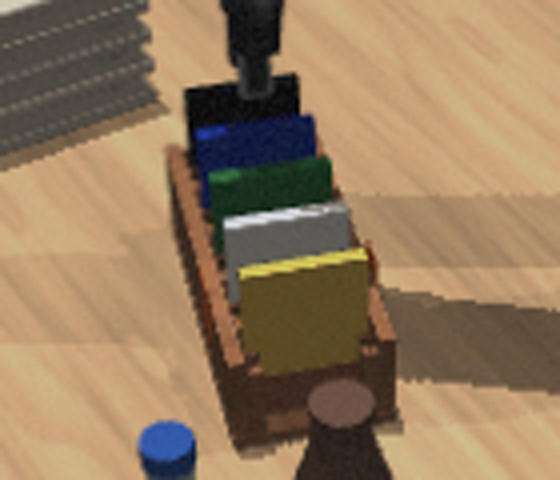

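The crop shows the white tile home between yellow and green, level with the others (top at (285,220)). The gripper is behind it at (255,75), above blue.

Request:
{"api": "servo_tool", "payload": {"moves": [[[0,1,-15],[0,0,0],-0.3],[[0,1,-30],[0,0,0],-0.3],[[0,1,-45],[0,0,0],-0.3],[[0,1,-60],[0,0,0],-0.3],[[0,1,-72],[0,0,0],-0.3],[[0,1,-80],[0,0,0],-0.3],[[0,1,-80],[0,0,0],-0.3],[[0,1,-80],[0,0,0],-0.3]]}}

```text
time_s: 13.2
position: [0.5068, -0.2936, 0.0876]
tcp_rot: [-180.0, 0.0, 162.5]
force: [-0.1, 0.0, 0.2]
grip_width: 0.03
grasp_force: 0.0
```

Request:
{"api": "servo_tool", "payload": {"moves": [[[0,0,0],[0,0,0],-0.6],[[0,0,0],[0,0,0],-0.7],[[0,0,0],[0,0,0],-0.8],[[0,0,0],[0,0,0],-1],[[0,0,0],[0,0,0],-1],[[0,0,0],[0,0,0],-1]]}}

```text
time_s: 13.8
position: [0.507, -0.2935, 0.0881]
tcp_rot: [-180.0, 0.0, 162.5]
force: [0.3, -0.8, 3.6]
grip_width: 0.0095
grasp_force: 34.7
```

Request:
{"api": "servo_tool", "payload": {"moves": [[[0,0,3],[0,0,0],-1],[[0,0,8],[0,0,0],-1],[[0,0,16],[0,0,0],-1],[[0,0,24],[0,0,0],-1],[[0,0,32],[0,0,0],-1],[[0,0,40],[0,0,0],-1],[[0,0,48],[0,0,0],-1],[[0,0,56],[0,0,0],-1],[[0,0,65],[0,0,0],-1],[[0,0,75],[0,0,0],-1],[[0,0,85],[0,0,0],-1],[[0,0,90],[0,0,0],-1]]}}

```text
time_s: 15.0
position: [0.5072, -0.2937, 0.1792]
tcp_rot: [-180.0, 0.1, 162.5]
force: [0.1, -0.9, -2.8]
grip_width: 0.0095
grasp_force: 34.2
```

Request:
{"api": "servo_tool", "payload": {"moves": [[[0,0,25],[0,0,0],-1],[[0,0,50],[0,0,0],-1],[[0,0,75],[0,0,0],-1],[[0,0,83],[0,0,0],-1],[[0,20,83],[0,0,0],-1],[[0,60,83],[0,0,0],-1],[[0,100,83],[0,0,0],-1],[[0,145,83],[0,0,0],-1],[[0,190,83],[0,0,0],-1],[[0,235,83],[0,0,-0.01],-1],[[0,280,83],[0,0,-0.02],-1],[[0,325,83],[0,0,-0.03],-1]]}}

```text
time_s: 16.2
position: [0.506, 0.0333, 0.2602]
tcp_rot: [-180.0, -0.0, 160.7]
force: [0.3, -0.2, -2.4]
grip_width: 0.0096
grasp_force: 34.4
```

Request:
{"api": "servo_tool", "payload": {"moves": [[[3,35,0],[0,0,0],-1],[[6,75,0],[0,0,0],-1],[[9,115,0],[0,0,-0.01],-1],[[11,150,0],[0,0,-0.015],-1],[[13,175,-10],[0,0,-0.015],-1],[[13,180,-30],[0,0,-0.015],-1],[[13,180,-50],[0,0,-0.015],-1],[[13,180,-65],[0,0,-0.015],-1],[[13,180,-76],[0,0,-0.015],-1],[[13,180,-76],[0,0,-0.015],-1],[[13,180,-76],[0,0,-0.015],-1]]}}

```text
time_s: 17.3
position: [0.5199, 0.2115, 0.1849]
tcp_rot: [-180.0, -0.0, 159.9]
force: [0.4, -0.7, -2.7]
grip_width: 0.0095
grasp_force: 34.3
```

```bash
cat > st.py <<'E'
from look import *
a=np.radians(69.9);ex=np.array([np.sin(a),-np.cos(a)]);ey=np.array([np.cos(a),np.sin(a)])
C=np.array([.5182,.2135])
def ana(tag,bands):
  for c in ("scene","top"):
    z=np.load(c+tag+".npz");P=cloud(c,z["d"]);x=(P[...,:2]-C)@ex;y=(P[...,:2]-C)@ey;h=P[...,2];ok=z["d"]>0
    for n,yl,xm,lo,hi in bands:
        m=ok&(abs(y)<yl)&(h>lo)&(h<hi)&(abs(x)<xm)
        if m.sum()<8: continue
        X,Y=x[m]*1e3,y[m]*1e3
        f=np.polyfit(X,Y,1)
        print(tag,c,n,m.sum(),"x",np.percentile(X,[1,99]).round(1),"mid",(np.percentile(X,[1,99]).mean()).round(1),"y",np.percentile(Y,[5,50,95]).round(1),"ang",np.degrees(f[0]).round(1),"z",np.percentile(h[m]*1e3,[50,95]).round(1))
E
python3 - <<'E'
from st import *
s=observe();print(np.round(s["position"],4),np.round(s["tcp_rot"],2),s["force"])
o=grab("3")
R=("rim",.04,.06,.084,.094)
ana("0",[R,("white face",.025,.05,.095,.144),("white top",.02,.05,.148,.16)])
ana("3",[R,("blue lowface",.025,.05,.11,.16),("blue up",.025,.05,.16,.2)])
cv2.imwrite("pics/c3.png",np.hstack([cv2.resize(o["scene"][0][170:290,270:390],(400,400),interpolation=2),cv2.resize(o["top"][0][160:280,100:220],(400,400))]))
E
```

```text
[0.5199 0.2115 0.1849] [-180.     -0.    159.88] [ 0.43997979 -0.66349044 -2.66931379]
0 scene rim 290 x [-54.2  54.9] mid 0.4 y [-15.4   4.   18.1] ang -2.6 z [89.  92.2]
0 scene white face 538 x [-38.1  40.3] mid 1.1 y [2.3 4.5 6.1] ang -1.0 z [120.5 141.6]
0 scene white top 203 x [-39.1  39.8] mid 0.4 y [-5.1  1.1  5.3] ang -0.2 z [152.7 154.9]
0 top rim 245 x [-54.5  54.2] mid -0.1 y [-17.7  -4.   17.7] ang 2.0 z [89.3 91.9]
0 top white face 243 x [-39.1  39.7] mid 0.3 y [-4.7 -4.2 -3.6] ang 0.5 z [120.8 142.8]
0 top white top 226 x [-39.3  39.2] mid -0.1 y [-4.5  0.2  5.7] ang 0.0 z [153.1 155.1]
3 scene rim 229 x [-53.6  55.1] mid 0.7 y [-16.9   2.7  18.7] ang -1.5 z [88.5 91.6]
3 scene blue lowface 566 x [-37.4  41.1] mid 1.9 y [0.4 2.8 4.5] ang -0.6 z [135.7 157.9]
3 scene blue up 433 x [-38.1  41.1] mid 1.5 y [ 0.4  3.2 10.5] ang -0.8 z [178.8 197.5]
3 top rim 203 x [-54.5  54.3] mid -0.1 y [-18.   -2.5  18.4] ang 1.6 z [89.2 91.3]
3 top blue lowface 145 x [-37.9  40.8] mid 1.5 y [-5.7 -4.9 -4.3] ang 0.5 z [136.1 157.9]
3 top blue up 153 x [-38.3  41. ] mid 1.3 y [-5.9 -5.3 -4.5] ang 0.5 z [181.5 198.1]
```

View pics/c3.png

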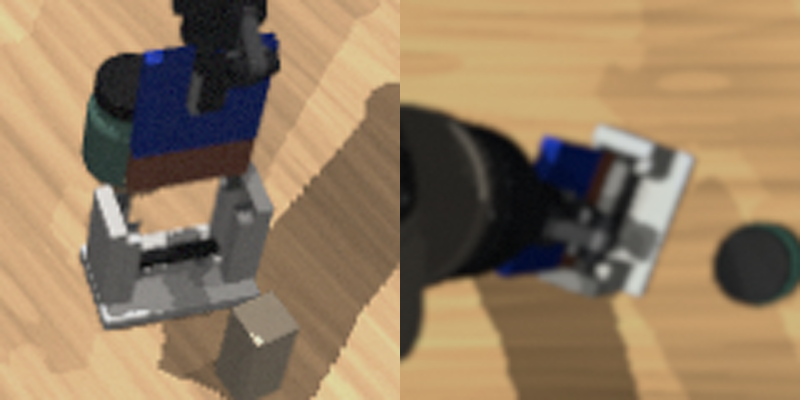

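The crops show the blue tile upright above the stand, with the black ledge visible at (175,250). It needs a shift of about 1.5 mm.

Request:
{"api": "servo_tool", "payload": {"moves": [[[-0.6,1.8,0],[0,0,0],-1],[[-0.6,1.8,-7],[0,0,0],-1],[[-0.6,1.8,-14],[0,0,0],-1],[[-0.6,1.8,-18],[0,0,0],-1],[[-0.6,1.8,-22],[0,0,0],-1],[[-0.6,1.8,-26],[0,0,0],-1],[[-0.6,1.8,-30],[0,0,0],-1],[[-0.6,1.8,-34],[0,0,0],-1]]}}

```text
time_s: 18.2
position: [0.5192, 0.2134, 0.1505]
tcp_rot: [180.0, 0.0, 159.9]
force: [-0.3, 0.2, -3.6]
grip_width: 0.0097
grasp_force: 34.6
```

Request:
{"api": "servo_tool", "payload": {"moves": [[[0,0,-5],[0,0,0],-1],[[0,0,-10],[0,0,0],-1],[[0,0,-15],[0,0,0],-1],[[0,0,-20],[0,0,0],-1],[[0,0,-20],[0,0,0],-1]]}}

```text
time_s: 18.7
position: [0.5186, 0.2132, 0.1299]
tcp_rot: [-179.9, -0.1, 159.9]
force: [0.1, -0.2, -1.4]
grip_width: 0.0099
grasp_force: 34.5
```

Free of contact so far. Seat expected at TCP ≈ 109 mm.

Request:
{"api": "servo_tool", "payload": {"moves": [[[0,0,-5],[0,0,0],-1],[[0,0,-10],[0,0,0],-1],[[0,0,-14],[0,0,0],-1],[[0,0,-17],[0,0,0],-1],[[0,0,-18],[0,0,0],-1],[[0,0,-18],[0,0,0],-1]]}}

```text
time_s: 19.3
position: [0.5191, 0.2134, 0.1127]
tcp_rot: [-180.0, -0.0, 159.9]
force: [0.0, -0.1, -2.6]
grip_width: 0.0093
grasp_force: 34.5
```

Request:
{"api": "servo_tool", "payload": {"moves": [[[0,0,-1],[0,0,0],-1],[[0,0,-1],[0,0,0],-1]]}}

```text
time_s: 19.5
position: [0.5192, 0.2135, 0.1119]
tcp_rot: [180.0, 0.0, 159.9]
force: [-0.3, -0.2, -2.1]
grip_width: 0.0096
grasp_force: 34.5
```

Request:
{"api": "servo_tool", "payload": {"moves": [[[0,0,-1],[0,0,0],-1],[[0,0,-1],[0,0,0],-1]]}}

```text
time_s: 19.7
position: [0.5191, 0.2134, 0.1108]
tcp_rot: [180.0, -0.0, 159.9]
force: [0.8, -0.7, -1.9]
grip_width: 0.0096
grasp_force: 34.5
```

Request:
{"api": "servo_tool", "payload": {"moves": [[[0,0,-1],[0,0,0],-1],[[0,0,-1],[0,0,0],-1]]}}

```text
time_s: 19.9
position: [0.5191, 0.2134, 0.1097]
tcp_rot: [-180.0, -0.0, 159.9]
force: [0.1, -0.1, -1.4]
grip_width: 0.0097
grasp_force: 34.5
```

Request:
{"api": "servo_tool", "payload": {"moves": [[[0,0,-0.7],[0,0,0],-1],[[0,0,-0.7],[0,0,0],-1]]}}

```text
time_s: 20.1
position: [0.5192, 0.2135, 0.1095]
tcp_rot: [180.0, 0.0, 159.9]
force: [-1.9, 0.2, 2.3]
grip_width: 0.0097
grasp_force: 35.2
```

Request:
{"api": "servo_tool", "payload": {"moves": [[[0,0,-0.5],[0,0,0],-1],[[0,0,-0.5],[0,0,0],-1]]}}

```text
time_s: 20.3
position: [0.5192, 0.2135, 0.1094]
tcp_rot: [180.0, -0.0, 159.9]
force: [-3.5, -1.5, 7.8]
grip_width: 0.01
grasp_force: 35.9
```

Seated on the ledge at 109.4 mm, so I'm releasing and backing off.

Request:
{"api": "servo_tool", "payload": {"moves": [[[0,0,0],[0,0,0],-0.65],[[0,0,0],[0,0,0],-0.5],[[0,0,0],[0,0,0],-0.35],[[0,0,0],[0,0,0],-0.2],[[0,0,0],[0,0,0],-0.2],[[0,0,0],[0,0,0],-0.2]]}}

```text
time_s: 20.9
position: [0.5191, 0.2134, 0.1085]
tcp_rot: [-180.0, -0.0, 159.9]
force: [0.8, 1.2, -0.9]
grip_width: 0.0342
grasp_force: 0.0
```

Request:
{"api": "servo_tool", "payload": {"moves": [[[0,0,10],[0,0,0],-0.2],[[0,0,25],[0,0,0],-0.2],[[0,0,45],[0,0,0],-0.2],[[0,0,70],[0,0,0],-0.2],[[0,0,100],[0,0,0],-0.2],[[0,-30,130],[0,0,0],-0.2],[[0,-70,130],[0,0,0],-0.2],[[0,-110,130],[0,0,0],-0.2],[[0,-150,130],[0,0,0],-0.2],[[0,-150,130],[0,0,0],-0.2],[[0,-150,130],[0,0,0],-0.2]]}}

```text
time_s: 22.0
position: [0.5193, 0.0626, 0.2394]
tcp_rot: [179.9, 0.0, 159.8]
force: [-0.6, 0.3, -0.4]
grip_width: 0.0339
grasp_force: 0.0
```

Run:
```python
from st import *
o=grab("4")
R=("rim",.04,.06,.084,.094)
ana("4",[R,("blue face",.025,.05,.095,.144),("blue top",.02,.05,.148,.16)])
cv2.imwrite("pics/c4.png",o["scene"][0])
```

```text
4 scene rim 283 x [-54.1  55.1] mid 0.5 y [-14.6   5.   18.3] ang -3.0 z [89.2 92.8]
4 scene blue face 534 x [-38.5  40.3] mid 0.9 y [2.5 4.8 6.6] ang -0.7 z [120.2 141.2]
4 scene blue top 204 x [-37.9  39.5] mid 0.8 y [-4.6  1.5  5.9] ang 0.1 z [152.5 155.1]
```

View pics/c4.png

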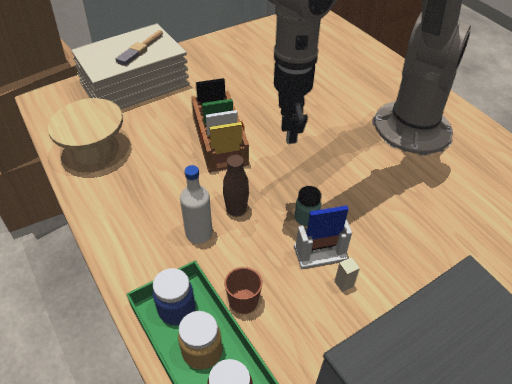

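The picture shows blue home in the stand (325,225), at the same height as white was (152.5 mm), and white in the rack (222,125). Nothing else has moved.

```bash
python3 -c "
from cell import *
print(hand_in())"
```

```text
the job is handed in; nothing more can be done
None
```

The white tile stands home in the rack's marked slot and the blue tile stands home on the ledge in the sample stand; both were released, nothing else was seen to move, and the job was handed in at about 22 s (no verdict was returned).

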